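# Open up the pencil-parts cabinet

### The arm

A 7-joint arm with a two-finger parallel gripper is mounted at the origin on the work surface. World frame = base frame: x ahead of the robot, y to its left, z up, the work surface at z = 0. Lengths are in m, angles in degrees, forces in N, time in s.
With the tool pointing down it reaches from about 0.4 to 0.85 m from the base axis. Payload 4.5 kg.
Tool frame: the origin (TCP) lies midway between the tips of the shut fingers; the grasp point (between the pads) lies robot.tcp_to_grasp behind it (robot.tcp_to_grasp is the distance from the TCP to the grasp point, in m); z points along the fingers, y is the direction in which the jaws open and shut (so a half turn about z gives the same grasp; the last joint's range is limited). The gripper opens to 88 mm and grips with 3 to 60 N. Pads are 18 mm wide; open, the fingers measure 123 mm over their backs; the gripper's body (75 mm by 187 mm) begins 45 mm behind the grasp point.
Start: joints at [71.837, 39.483, -11.15, 89.685, 9.013, 51.709, -12.324], TCP at [0.215, -0.587, 0.239] pointing down, gripper open.
Joint ranges: [-172.22, 172.22], [-26.19, 119.32], [-84.43, 86.54], [7.71, 146.69], [-57.33, 237.33], [2.42, 119.75], [-152.13, 152.13]. Speed limits (degrees/s): [147.25, 147.25, 180, 180, 180, 180, 180].

### API

Orientations are given as [roll, pitch, yaw] about the fixed x, y, z axes, in that order (R = Rz(yaw) Ry(pitch) Rx(roll)).
In Python, from workcell import robot, viewer, workorder gives the robot as it stands.
- The arm moves only by the shell command python3 -m handwheel 'ROWS' [FORCE]. ROWS is text: rows parted by semicolons, each of 7 numbers parted by spaces: the shift along the tool's x, y, z in cm, then the turn, a rotation vector about the tool's x, y, z in degrees, then the finger opening in cm, from 0 to 8.81. A call has 1 to 20 rows; each row is the pose to reach, as a shift and turn from the pose measured when the call began, along the tool's axes at that moment; what a row does not reach only later rows make up. A row lasts 1/8 s, in which the tool goes at most 62.5 mm and 10.7 degrees, less where a joint would pass 70% of its speed; a pose out of reach is approached as far as the arm can. A call with a gripper value outside its range is refused whole. The fingers move at their own pace and stop on an object; FORCE is the grip in N (left out, the last holds). Time passes only in rows, so rows that repeat a pose let the fingers close. It gives the time, the measured TCP pose, the force and the opening at its end, in the units of the state.
- robot.state(): the state, without advancing time (a new reading comes with each control period).
- viewer.read_camera(name): name is "scene" or "side" or "wrist"; returns a dict with "pixels" (480x640x3 uint8, blue, green, red), "depth" (480x640 float32, m along the optical axis (not along the pixel's ray), 0 where there is no reading), "mtx" (3x3 intrinsics, pixels), "origin" and "attitude" of the camera in the world. Camera axes: x right, y down, z forward; pixel columns grow to the right and rows downward; lengths in m; the calibration is good to about 2 mm. A picture is of the moment at which its call begins.
- workorder.sign_off(): hands the job in, once; it reports no verdict.
The state is a dict: "t": time; "qpos": joint angles; "joint_vel": joint speeds; "effort": joint torques, N m; "position": TCP position; "tcp_rot": TCP orientation; "wrist_force": force on the tool from outside, world axes, zero at the start; "wrist_torque": the same for the moment, N m; "opening": finger opening in m.
Only numpy, scipy, OpenCV 4.12 (cv2) and the standard library are available. Lean on these libraries where they do the work, as an engineer would, in place of code of your own. Each camera call takes 0.05 s, during which the arm holds its last target.

### The job

Open up the pencil-parts cabinet for the next batch: draw its red-knobbed bolt fully back, swing the latched leaf wide open first, and only then pull the overlapped leaf wide open too, so that both stand about square to the front. Ease the leaves open without flinging them, leave the bolt drawn, and do not disturb the loose parts lying and standing around the cabinet.

Things in the scene. Friction and masses are not known exactly. Their poses are not given: they have to be found in the camera images.
- cabinet: Low wooden double-door parts cabinet fixed to the table, 160 mm deep (x), 316 mm wide (y), top 150 mm above the table, clear roof. Origin: centre of its underside; x axis from the door front to the back, y to the left for someone facing the doors, z up. Two leaves hang on the front, outer faces in the plane x = -96 mm.
- keeper (a point): Top of the small dark steel staple on the cabinet's front top edge that takes the bolt's tip: 172 mm above the table, 14 mm wide in the cabinet's y (at y = -15 mm), reaching from x = -103 to -63 mm of the cabinet.
- bolt_knob (a point): Grip point of the bolt's upright red knob, 186 mm above the table: knob 12 mm thick, 14 mm along the bolt, 16 mm of it above this point, 24 mm below, down to the bar. The bolt is a light wooden bar 10 x 122 x 10 mm on the top edge of the latched leaf (bar top 162 mm above the table) and moves with that leaf. With the leaf shut it slides along the cabinet's y axis.
- bolt (a joint): How far the bolt is drawn, in m: 0 = pushed fully into the keeper, 0.045 = fully drawn; it starts at 0 to 0.008. It is drawn towards the latched leaf's hinge (cabinet +y); the tip leaves the keeper at about 0.019. Slides with about 1.5 N friction and stays where it is left.
- latched_handle (a point): Grip point on the latched leaf's handle: an upright round steel post 12 mm thick, axis 35 mm in front of the leaf's face and 118 mm from the hinge line. The point is 160 mm above the table; 20 mm of post stands above it and 40 mm is free below it, down to the bracket.
- latched_hinge (a point): Point on the latched leaf's upright hinge line (left end of the front, cabinet y = +150 mm), 150 mm above the table, in the plane of its outer face. The leaf is a brown panel 149 mm wide, 15 mm thick, from 35 to 150 mm above the table; a dark strip 8 mm thick on its free edge overlaps the front of the other leaf by 15 mm.
- latched_leaf (a joint): Opening angle of the latched (left) leaf, rad: 0 shut, stop at 1.9; it swings out from the cabinet's front, seen from above clockwise. Starts shut and is held by the bolt. Light hinge friction (0.06 N m), stays where it is left.
- overlapped_handle (a point): Grip point on the overlapped leaf's handle: the same post as on the other leaf (12 mm thick, axis 35 mm in front of the face, point 160 mm above the table, 20 mm of post above it, 40 mm free below), 105 mm from its hinge line.
- overlapped_hinge (a point): Point on the overlapped leaf's upright hinge line (right end of the front, cabinet y = -150 mm), 150 mm above the table, in the plane of its outer face. The leaf is a brown panel, 149 mm wide, 115 mm high, 15 mm thick.
- overlapped_leaf (a joint): Opening angle of the overlapped (right) leaf, rad: 0 shut, stop at 1.9; it swings out from the front, seen from above anticlockwise. Starts shut; the strip on the latched leaf bars its way until that leaf is open. Light hinge friction (0.06 N m), stays where it is left.
- barrel: Bystander: lime green plastic pencil barrel lying on the table, 118 mm long (x), 12 mm thick; origin under its middle.
- slide_gauge: Bystander: wooden caliper-like slide gauge lying on the table, 150 mm long (x), jaws reaching 47 mm to its -y, 14 mm high; origin under the beam's middle.
- stopper: Bystander: cobalt blue glass bottle stopper standing on its flat head, 36 mm across, 42 mm high; origin under its centre.
- spring_tube: Bystander: silver spring-housing tube standing upright, 20 mm across, 55 mm high; origin under its centre.

How it is judged (in metres and radians):
On the way, in this order (a step that is already met when the one before it is completed fails the run):
1. the bolt is drawn back at least 30 mm while both leaves are still shut (value of joint bolt above 0.03 m and value of joint latched_leaf below 0.15 rad and value of joint overlapped_leaf below 0.1 rad), for 0.1 s.
2. the latched leaf is open by more than 1.1 rad while the overlapped leaf is still shut (value of joint latched_leaf above 1.1 rad and value of joint overlapped_leaf below 0.1 rad), for 0.2 s.
3. the overlapped leaf is open by more than 1.25 rad (value of joint overlapped_leaf above 1.25 rad), for 0.2 s.
At the end, for the whole second after the job is handed in: Both leaves stand open by more than 1.25 rad (72 degrees) and at rest, the bolt is still drawn by more than 30 mm, and the barrel, slide gauge, stopper and spring tube are within 30 mm of where they started (value of joint each of latched_leaf, overlapped_leaf above 1.25 rad and value of joint bolt above 0.03 m and velocity of joint each of latched_leaf, overlapped_leaf below 0.1 rad/s and distance of each of barrel, slide_gauge, stopper, spring_tube from where it was at the start of the episode below 0.03 m); the robot touches nothing.
It fails at once if the overlapped leaf is forced (more than 0.12 rad) while the latched leaf still covers it (value of joint overlapped_leaf above 0.12 rad and value of joint latched_leaf below 0.6 rad).
It fails at once if a leaf is flung (faster than 3 rad/s) (velocity of joint any of latched_leaf, overlapped_leaf above 3 rad/s).
It fails at once if a loose part (barrel, slide gauge, stopper, spring tube) is shifted more than 30 mm or tipped over (distance of any of barrel, slide_gauge, stopper, spring_tube from where it was at the start of the episode above 0.03 m or angle between any of barrel, slide_gauge, stopper, spring_tube's own z axis and vertical above 0.5 rad).
It also fails if it takes over 67 s, if anything falls off the work surface, if the arm or the gripper's body presses on something with over 40 N, if the wrist force passes 120 N, or if a joint passes its speed limit or range.

## Working session

There is one attempt and no reset: what is moved stays moved. The work goes in short steps, Python scripts to look and compute and a shell command to move; the robot and the scene stay as the last step left them, time stands still between calls to the robot, and variables do not carry over. Pictures are saved under pics/ and viewed, and the job is handed in when it is done.

```bash
mkdir -p pics; ls
python3 - <<'E'
from workcell import robot, viewer, workorder
import cv2,numpy as np
s=robot.state(); print(s); print(robot.tcp_to_grasp)
for n in("scene","side","wrist"):
    c=viewer.read_camera(n); cv2.imwrite(f"pics/{n}0.png",c["pixels"]); np.savez(f"{n}0.npz",**c); print(n,c["mtx"],c["origin"],c["attitude"])
E
```

```text
pics
{'t': 0.0, 'qpos': array([ 71.83613503,  39.53578211, -11.14664609,  89.74432178,
         9.01295883,  51.70933591, -12.32504115]), 'joint_vel': array([ 0.02776455, -0.09975966, -0.03226173,  0.00631507,  0.03331207,
       -0.06609592, -0.05801531]), 'effort': array([-2.66857014e-04, -5.27568233e+01, -1.26687806e+00, -1.53431547e+01,
       -5.25578996e-02,  6.45145090e-03,  1.60375153e-04]), 'position': array([ 0.2145427 , -0.58634824,  0.23788509]), 'tcp_rot': array([-1.79892809e+02,  6.60881304e-03,  2.01061223e+01]), 'wrist_force': array([ 0.62068849,  0.44082349, -0.04580972]), 'wrist_torque': array([-0.0089836 , -0.04703502,  0.03697136]), 'opening': 0.08782006422044418}
0.0187
scene [[438.65577436   0.         309.38537919]
 [  0.         438.65577436 245.11382576]
 [  0.           0.           1.        ]] [ 1.12729138 -0.18962105  0.83943836] [-140.80583642   -0.87296104   72.62554713]
side [[479.0575955    0.         315.34445604]
 [  0.         479.0575955  238.37538711]
 [  0.           0.           1.        ]] [ 0.51953286 -0.76479006  0.8630401 ] [-134.35293494   -0.87630291   -2.50741803]
wrist [[390.504773     0.         320.66273659]
 [  0.         390.504773   242.95588055]
 [  0.           0.           1.        ]] [ 0.29258023 -0.55779118  0.38320817] [ 1.61617601e+02  4.85492354e-03 -6.99242222e+01]
```

View pics/scene0.png

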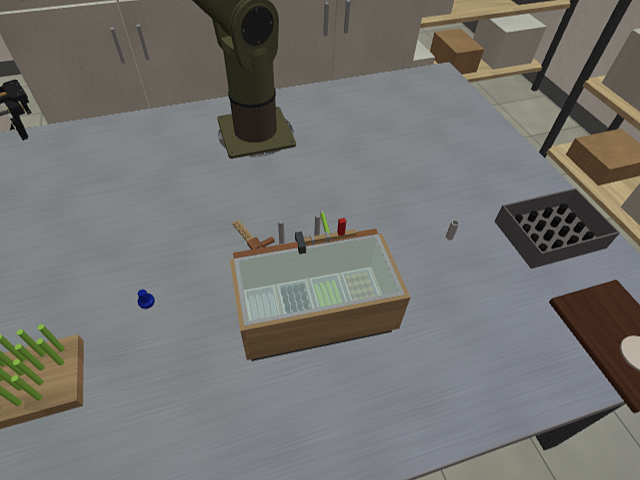

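View pics/side0.png

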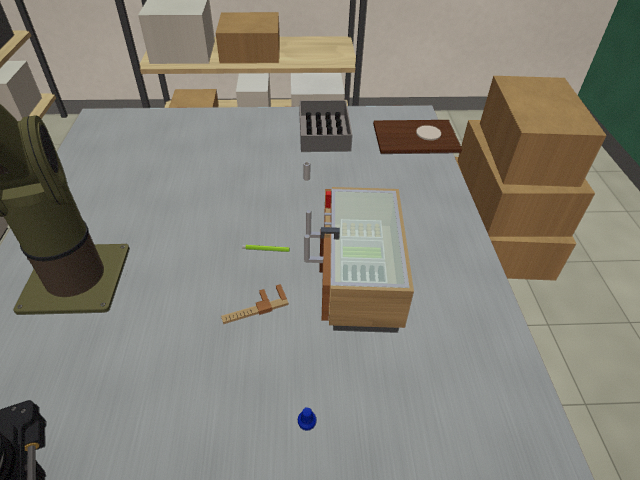

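View pics/wrist0.png

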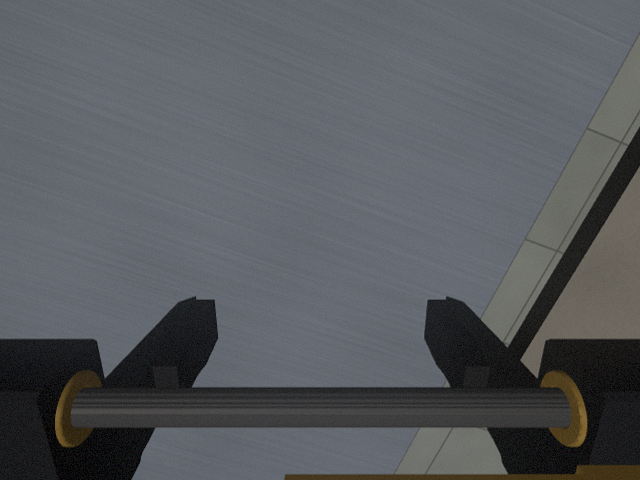

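The views agree. In the scene view the red knob is at (342,227), the keeper at (300,242) and the posts at about (281,232) and (318,225). In the side view the knob is at (328,199), the keeper at (330,233) and the posts at (308,222) and (308,250). I'll measure these next.

```bash
cat > h.py <<'E'
import numpy as np,cv2
from scipy.spatial.transform import Rotation as R
def load(n,k=0): 
    d=np.load(f"{n}{k}.npz"); return {x:d[x] for x in d}
def rot(c): return R.from_euler('xyz',c["attitude"],degrees=True).as_matrix()
def ray(c,uv):
    K=c["mtx"]; d=np.array([(uv[0]-K[0,2])/K[0,0],(uv[1]-K[1,2])/K[1,1],1.]); return c["origin"],rot(c)@d
def plane(c,uv,z):
    o,d=ray(c,uv); return o+d*(z-o[2])/d[2]
def dpt(c,uv):
    o,d=ray(c,uv); return o+d*c["depth"][int(uv[1]),int(uv[0])]
def cloud(c):
    h,w=c["depth"].shape; u,v=np.meshgrid(np.arange(w),np.arange(h)); K=c["mtx"]
    D=np.stack([(u-K[0,2])/K[0,0],(v-K[1,2])/K[1,1],np.ones((h,w))],-1)
    P=(D*c["depth"][...,None])@rot(c).T+c["origin"]; P[c["depth"]==0]=np.nan; return P
def tri(c1,a,c2,b):
    o1,d1=ray(c1,a);o2,d2=ray(c2,b)
    t=np.linalg.lstsq(np.stack([d1,-d2],1),o2-o1,rcond=None)[0]
    p,q=o1+t[0]*d1,o2+t[1]*d2; return (p+q)/2,np.linalg.norm(p-q)
E
python3 - <<'E'
from h import *
np.set_printoptions(precision=4,suppress=True)
C={n:load(n) for n in("scene","side")}
for n,c in C.items():
    hsv=cv2.cvtColor(c["pixels"],cv2.COLOR_BGR2HSV); P=cloud(c)
    H,S,V=[hsv[...,i].astype(int) for i in range(3)]
    ms={"red":((H<5)|(H>175))&(S>190)&(V>100),"blue":(H>110)&(H<130)&(S>180),"green":(H>35)&(H<50)&(S>170)}
    for k,m in ms.items():
        nn,l,st,ce=cv2.connectedComponentsWithStats(m.astype(np.uint8))
        for i in range(1,nn):
            if st[i,4]>25:
                p=P[l==i]; p=p[~np.isnan(p[:,0])]
                print(n,k,st[i],ce[i],np.median(p,0),p.min(0),p.max(0))
    # high points
    m=(P[...,2]>0.155)&(P[...,0]>0.35)&(P[...,0]<0.9)&(abs(P[...,1])<0.45)
    nn,l,st,ce=cv2.connectedComponentsWithStats(m.astype(np.uint8))
    for i in range(1,nn):
        if st[i,4]>8:
            p=P[l==i]; print(n,"high",st[i],ce[i],np.median(p,0),p.min(0),p.max(0))
    u=cv2.resize(c["pixels"][170:350,200:480],None,fx=2.8,fy=2.8,interpolation=cv2.INTER_CUBIC); cv2.imwrite(f"pics/{n}_crop.png",u)
E
```

```text
scene blue [138 290  16  18 221] [144.8552 299.0724] [ 0.5402 -0.365   0.0213] [ 0.5179 -0.3831  0.0074] [ 0.5511 -0.3509  0.0461]
scene green [ 19 335  25  21  35] [ 30.1429 344.7429] [ 0.6196 -0.5643  0.0832] [ 0.6179 -0.566   0.0357] [ 0.6213 -0.5601  0.1208]
scene high [315 214   6  13  64] [317.2969 219.5938] [0.5515 0.0187 0.173 ] [0.5423 0.0136 0.1556] [0.5548 0.0248 0.1834]
scene high [295 218  62  36 622] [323.5257 236.1125] [0.5951 0.0207 0.1651] [ 0.5701 -0.0391  0.155 ] [0.6136 0.0872 0.205 ]
scene high [278 220   6  13  68] [280.6176 225.5588] [ 0.5459 -0.0585  0.1735] [ 0.5366 -0.0631  0.1556] [ 0.5501 -0.0516  0.1834]
side red [326 192   5  16  73] [327.9041 198.9178] [0.5933 0.0481 0.1902] [0.5887 0.0443 0.1639] [0.598  0.0569 0.2023]
side blue [298 408  18  22 299] [306.3445 418.9164] [ 0.5328 -0.3749  0.018 ] [ 0.518  -0.3863  0.005 ] [ 0.5494 -0.3534  0.044 ]
side green [246 245  43   6 147] [266.6939 247.6531] [0.4465 0.0775 0.0093] [0.396  0.0685 0.0021] [0.5012 0.0883 0.0146]
side high [321 191  19  47 351] [328.7664 219.8689] [ 0.592  -0.0103  0.1687] [ 0.5739 -0.0411  0.1553] [0.6124 0.0604 0.2023]
side high [306 210   5  12  53] [308.0755 215.4151] [0.5483 0.0147 0.17  ] [0.5439 0.0096 0.1558] [0.5528 0.0235 0.1812]
side high [304 234   6  13  62] [306.629  239.6935] [ 0.5437 -0.0618  0.1722] [ 0.5375 -0.0663  0.1553] [ 0.548  -0.0511  0.1815]
```

View pics/scene_crop.png

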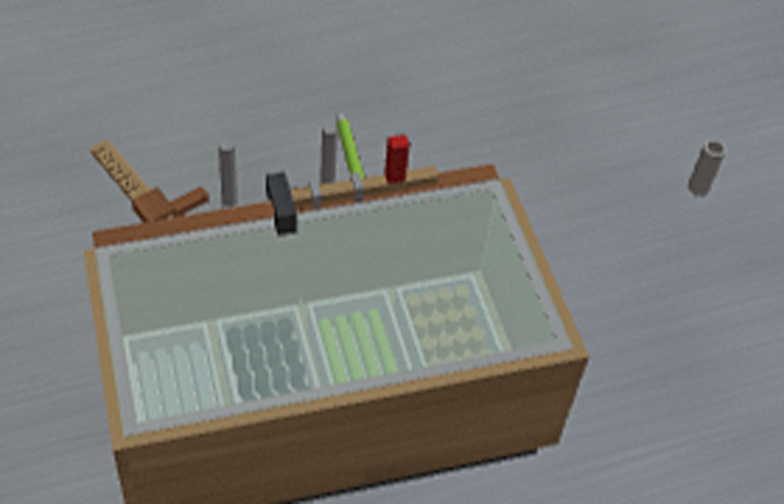

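View pics/side_crop.png

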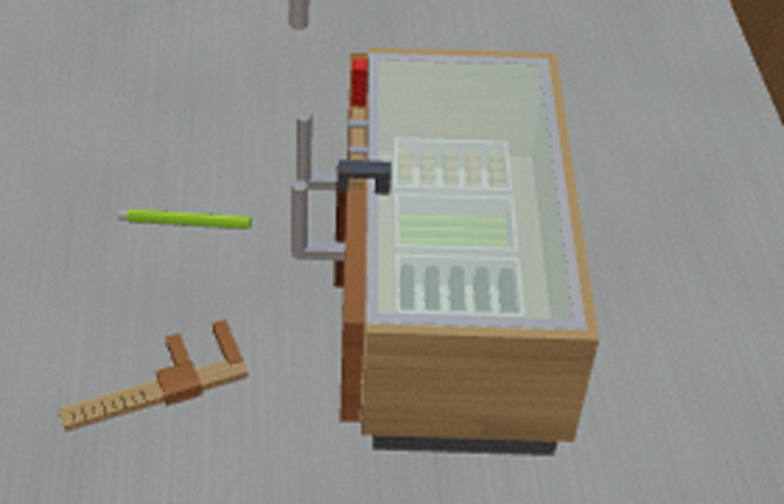

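Run:
```python
from h import *
np.set_printoptions(precision=4,suppress=True)
C={n:load(n) for n in("scene","side")}
for n,c in C.items():
    P=cloud(c); z=P[...,2]
    for nm,lo,hi in(("post",.165,.1795),("knobtop",.185,.201)):
        m=(z>lo)&(z<hi)&(P[...,0]>0.5)&(P[...,0]<0.7)&(abs(P[...,1])<0.3)
        nn,l,st,ce=cv2.connectedComponentsWithStats(m.astype(np.uint8))
        for i in range(1,nn):
            if st[i,4]>5: p=P[l==i]; print(n,nm,st[i,4],p.mean(0),p.min(0),p.max(0))
    # top tips: cloud z>0.178
    m=(abs(z-.15)<.004)&(P[...,0]>0.5)&(P[...,0]<0.9)&(abs(P[...,1])<0.3)
    p=P[m][:,:2].astype(np.float32); r=cv2.minAreaRect(p*1000); print(n,"rim",r, cv2.boxPoints(r)/1000)
    m=(z>.004)&(z<.07)&(P[...,0]>0.25)&(P[...,0]<0.75)&(P[...,1]>-.5)&(P[...,1]<.45)
    nn,l,st,ce=cv2.connectedComponentsWithStats(m.astype(np.uint8))
    for i in range(1,nn):
        if st[i,4]>25: p=P[l==i]; print(n,"low",st[i],p.mean(0),p.min(0),p.max(0))
```

```text
scene post 29 [0.5516 0.0187 0.1725] [0.5476 0.0136 0.1652] [0.5548 0.0248 0.1794]
scene post 29 [ 0.5462 -0.0587  0.1724] [ 0.5416 -0.0631  0.1654] [ 0.5501 -0.0534  0.1788]
scene post 35 [0.5969 0.0527 0.1715] [0.588  0.0456 0.1653] [0.601  0.0603 0.1793]
scene post 136 [ 0.5948 -0.0314  0.1723] [ 0.5701 -0.0391  0.165 ] [ 0.6136 -0.0209  0.1762]
scene post 21 [0.5911 0.0262 0.1668] [0.5832 0.0229 0.1653] [0.5987 0.0288 0.1691]
scene post 22 [ 0.5893 -0.0045  0.1666] [ 0.5809 -0.0075  0.1651] [ 0.5972 -0.0014  0.1701]
scene knobtop 43 [0.5971 0.0528 0.192 ] [0.5887 0.0475 0.1851] [0.6001 0.0606 0.1999]
scene rim ((651.9058227539062, -19.958587646484375), (316.91595458984375, 211.37957763671875), 85.8382339477539) [[ 0.535  -0.1703]
 [ 0.7458 -0.1857]
 [ 0.7688  0.1304]
 [ 0.558   0.1458]]
scene low [320 211  10  23 100] [0.4241 0.0832 0.0115] [0.3814 0.0746 0.0044] [0.4645 0.0923 0.0159]
scene low [231 218  44  32 389] [ 0.4189 -0.1062  0.0108] [ 0.3413 -0.1448  0.004 ] [ 0.4626 -0.0543  0.0194]
scene low [446 220  13  21 163] [0.5581 0.3685 0.0347] [0.5268 0.3598 0.0044] [0.5675 0
[... 1183 characters left out ...]
]
 [ 0.7451 -0.1884]
 [ 0.7692  0.1307]
 [ 0.5531  0.147 ]]
side low [304 162   6  18 106] [0.556  0.3654 0.0329] [0.5486 0.3576 0.0041] [0.5635 0.3826 0.0564]
side low [242 245  48   7 196] [0.4469 0.0779 0.0089] [0.386  0.0674 0.004 ] [0.5036 0.0906 0.0146]
side low [319 263   4  10  37] [ 0.5762 -0.0301  0.0492] [ 0.5724 -0.0333  0.0334] [ 0.5797 -0.028   0.0689]
side low [221 284  68  39 687] [ 0.4362 -0.102   0.0083] [ 0.3541 -0.1427  0.004 ] [ 0.5005 -0.0405  0.0165]
side low [ 322  304   86   28 1249] [ 0.6602 -0.1771  0.042 ] [ 0.5716 -0.1876  0.0041] [ 0.7457 -0.1249  0.0699]
side low [298 407  19  23 321] [ 0.5338 -0.3735  0.0228] [ 0.5179 -0.3863  0.004 ] [ 0.5513 -0.3534  0.044 ]
```

The cabinet's yaw is about -4.2° from both the rim and the posts. Its origin is about (0.677,-0.022). The post positions predicted from the cabinet geometry match the measured ones to 1–2 mm. Next I'll write a small helper and move above the knob.

```bash
cat >> h.py <<'E'
YAW=-4.2; CO=np.array([.6772,-.0217])
def cab(x,y):
    a=np.radians(YAW); return CO+np.array([np.cos(a)*x-np.sin(a)*y,np.sin(a)*x+np.cos(a)*y])
def rel(s,xyz,yaw):
    R0=R.from_euler('xyz',s["tcp_rot"],degrees=True); R1=R.from_euler('xyz',[180,0,yaw],degrees=True)
    return np.r_[R0.inv().apply(np.array(xyz)-s["position"])*100,(R0.inv()*R1).as_rotvec(degrees=True)]
E
python3 - <<'E'
from h import *
from workcell import robot
np.set_printoptions(precision=2,suppress=True)
print(cab(-.131,.032),cab(-.131,-.045),cab(-.0885,.066),cab(-.096,.15),cab(-.096,-.15))
s=robot.state()
print(rel(s,[.594,.051,.27],175.8),rel(s,[.4,-.3,.27],100))
E
```

```text
[0.55 0.02] [ 0.54 -0.06] [0.59 0.05] [0.59 0.13] [ 0.57 -0.16]
[  57.54  -46.83   -3.13   -0.03   -0.11 -155.7 ] [ 27.26 -20.54  -3.16  -0.07  -0.05 -79.9 ]
```

```bash
python3 -m handwheel '0 0 -3.2 0 0 0 4; 5 -4 -3.2 0 0 -10 4; 9 -7 -3.2 0 0 -20 4; 13 -10 -3.2 0 0 -30 4; 17 -13 -3.2 0 0 -40 4; 21 -16 -3.2 0 0 -50 4; 25 -19 -3.2 0 0 -60 4; 28 -22 -3.2 0 0 -70 4; 32 -25 -3.2 0 0 -80 4; 36 -28 -3.2 0 0 -90 4; 39 -31 -3.2 0 0 -100 4; 43 -34 -3.2 0 0 -110 4; 46 -37 -3.2 0 0 -120 4; 50 -40 -3.2 0 0 -130 4; 53 -43 -3.2 0 0 -140 4; 56 -45.5 -3.2 0 0 -150 4; 57.5 -46.8 -3.2 0 0 -155.7 4; 57.5 -46.8 -3.2 0 0 -155.7 4; 57.5 -46.8 -3.2 0 0 -155.7 4'
python3 - <<'E'
from h import *
from workcell import robot,viewer
np.set_printoptions(precision=3,suppress=True)
s=robot.state(); print(s["t"],s["qpos"],s["position"],s["tcp_rot"])
c=viewer.read_camera("wrist"); cv2.imwrite("pics/w1.png",c["pixels"]); np.savez("wrist1.npz",**c)
E
```

```text
t: 2.52
position: [0.5932, 0.0491, 0.2703]
tcp_rot: [-180.0, -0.1, 175.6]
wrist_force: [-0.1, -0.1, 0.8]
opening: 0.0398
2.525 [ 18.656  42.66  -52.119  91.598  36.417  64.201  43.054] [0.593 0.049 0.27 ] [-179.978   -0.091  175.644]
```

View pics/w1.png

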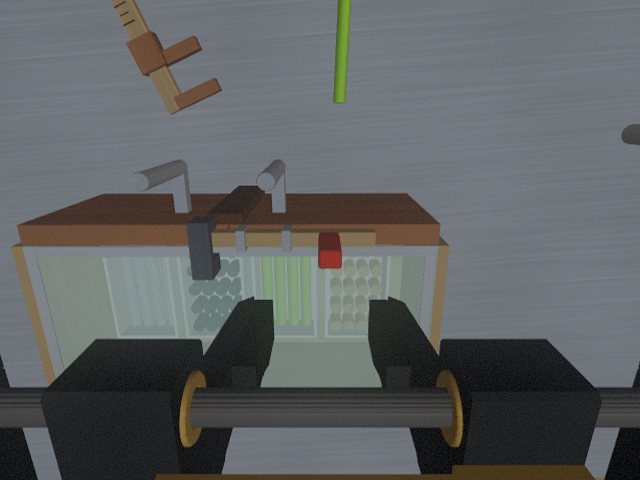

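The knob's top face is at about (330,252), between the guides and the bar's end. The gripper is well aligned with the cabinet. I'll check the knob, post tops and keeper by casting rays from this view.

Run:
```python
from h import *
from workcell import robot
np.set_printoptions(precision=4,suppress=True)
c=load("wrist",1); px=c["pixels"]
hsv=cv2.cvtColor(px,cv2.COLOR_BGR2HSV)
m=((hsv[...,0]<5)|(hsv[...,0]>175))&(hsv[...,1]>190)&(hsv[...,2]>150)
ys,xs=np.nonzero(m); print(xs.min(),xs.max(),ys.min(),ys.max(), np.median(px[m],0))
P=cloud(c)
mm=(P[...,2]>.199)&(P[...,2]<.206)
print("knobtop depth",P[mm].mean(0),P[mm].min(0),P[mm].max(0))
for lo,hi,nm in((.178,.184,"post"),(.170,.175,"keeper")):
    q=(P[...,2]>lo)&(P[...,2]<hi)
    n,l,st,ce=cv2.connectedComponentsWithStats(q.astype(np.uint8))
    for i in range(1,n):
        if st[i,4]>60: p=P[l==i]; print(nm,ce[i],st[i,4],p.mean(0),p.min(0),p.max(0))
s=robot.state()
print(cab(-.131,.032),cab(-.131,-.045),cab(-.083,-.015))
```

```text
Traceback (most recent call last):
ValueError: zero-size array to reduction operation minimum which has no identity
```

Run:
```python
from h import *
from workcell import robot
np.set_printoptions(precision=4,suppress=True)
c=load("wrist",1); px=c["pixels"]
P=cloud(c)
mm=(P[...,2]>.199)&(P[...,2]<.206)&(P[...,0]>.5)
mm[300:]=False
print("knobtop depth",P[mm].mean(0),P[mm].min(0),P[mm].max(0))
for lo,hi,nm in((.178,.184,"post"),(.170,.175,"keeper")):
    q=(P[...,2]>lo)&(P[...,2]<hi);q[300:]=False
    n,l,st,ce=cv2.connectedComponentsWithStats(q.astype(np.uint8))
    for i in range(1,n):
        if st[i,4]>60: p=P[l==i]; print(nm,ce[i],st[i,4],p.mean(0),p.min(0),p.max(0))
print(cab(-.131,.032),cab(-.131,-.045),cab(-.083,-.015))
print(px[250,330])
```

```text
knobtop depth [0.593  0.0547 0.2009] [0.5875 0.0476 0.199 ] [0.5992 0.0617 0.2033]
post [138.8712 181.0947] 264 [ 0.5427 -0.0573  0.1792] [ 0.5371 -0.0631  0.178 ] [ 0.5483 -0.0515  0.181 ]
post [265.4524 181.0119] 252 [0.5485 0.0193 0.1792] [0.543  0.0134 0.178 ] [0.554  0.025  0.1806]
post [328.5294 239.6176] 68 [0.588  0.0548 0.1811] [0.5871 0.048  0.1781] [0.5892 0.0614 0.184 ]
keeper [149.5606 177.3788] 66 [ 0.5418 -0.0534  0.1724] [ 0.5369 -0.0574  0.17  ] [ 0.548  -0.0515  0.1749]
keeper [199.507  250.4258] 1219 [ 0.5923 -0.0312  0.1713] [ 0.5724 -0.0396  0.17  ] [ 0.6136 -0.0227  0.1734]
[0.5489 0.0198] [ 0.5433 -0.057 ] [ 0.5933 -0.0306]
[ 38  42 103]
```

All points agree to within 1 mm: the knob is at (0.593,0.0547) and both posts and the keeper match. Next I'll descend on the knob with the jaws along the bolt.

Run:
```python
from h import *
from workcell import robot
np.set_printoptions(precision=2,suppress=True)
print(rel(robot.state(),[.593,.0547,.1735],175.8))
```

```text
[ 0.06  0.58  9.69 -0.03 -0.08 -0.17]
```

```bash
python3 -m handwheel '0.05 0.58 0 0 0 0 4; 0.05 0.58 3 0 0 0 3.6; 0.05 0.58 6 0 0 0 3.6; 0.05 0.58 8 0 0 0 3.6; 0.05 0.58 9.7 0 0 0 3.6; 0.05 0.58 9.7 0 0 0 3.6; 0.05 0.58 9.7 0 0 0 1; 0.05 0.58 9.7 0 0 0 1; 0.05 0.58 9.7 0 0 0 1; 0.05 0.58 9.7 0 0 0 1' 15
```

```text
t: 3.82
position: [0.5936, 0.0548, 0.1742]
tcp_rot: [-180.0, 0.0, 175.6]
wrist_force: [-0.1, 0.6, 4.3]
opening: 0.0137
```

```bash
python3 -m handwheel '0 0.3 -0.1 0 0 0 1; 0 0.8 -0.1 0 0 0 1; 0 1.3 -0.1 0 0 0 1; 0 1.8 -0.1 0 0 0 1; 0 2.3 -0.1 0 0 0 1; 0 2.8 -0.1 0 0 0 1; 0 3.3 -0.1 0 0 0 1; 0 3.6 -0.1 0 0 0 1; 0 3.6 -0.1 0 0 0 1'
```

```text
t: 4.95
position: [0.596, 0.0911, 0.1746]
tcp_rot: [180.0, -0.0, 175.6]
wrist_force: [2.6, -0.2, -18.2]
opening: 0.0134
```

```bash
python3 -m handwheel '0 0.2 0 0 0 0 1; 0 0.4 0 0 0 0 1; 0 0.4 0 0 0 0 1'
```

```text
t: 5.32
position: [0.5962, 0.0937, 0.1745]
tcp_rot: [-179.9, -0.1, 175.6]
wrist_force: [0.9, -5.4, -11.8]
opening: 0.0137
```

It moved 39 mm and the resistance is now rising, so the bolt is at its stop. I'll release, lift and look.

```bash
python3 -m handwheel '0 0 0 0 0 0 3; 0 0 0 0 0 0 3; 0 0 -3 0 0 0 3; 0 0 -6 0 0 0 3; 0 0 -9 0 0 0 3; 0 0 -9 0 0 0 3'
python3 - <<'E'
from h import *
from workcell import robot,viewer
np.set_printoptions(precision=4,suppress=True)
c=viewer.read_camera("wrist"); cv2.imwrite("pics/w2.png",c["pixels"]); np.savez("wrist2.npz",**c)
P=cloud(c); mm=(P[...,2]>.198)&(P[...,2]<.206)&(P[...,0]>.5); mm[300:]=False
print("knobtop",P[mm].mean(0),P[mm].min(0),P[mm].max(0))
h=cab(-.131,.032)-[.0005,.0004]
print(h,rel(robot.state(),[h[0],h[1],.26],175.8),rel(robot.state(),[h[0],h[1],.149],175.8))
E
```

```text
t: 6.08
position: [0.5979, 0.0965, 0.2681]
tcp_rot: [179.9, 0.3, 175.7]
wrist_force: [0.1, -0.4, 0.6]
opening: 0.0297
knobtop [0.5957 0.0936 0.2008] [0.5897 0.0865 0.198 ] [0.6024 0.1005 0.2028]
[0.5484 0.0194] [ 4.2689 -7.9466  0.6142  0.0068  0.1313 -0.1406] [ 4.2943 -7.948  11.7142  0.0068  0.1313 -0.1406]
```

View pics/w2.png

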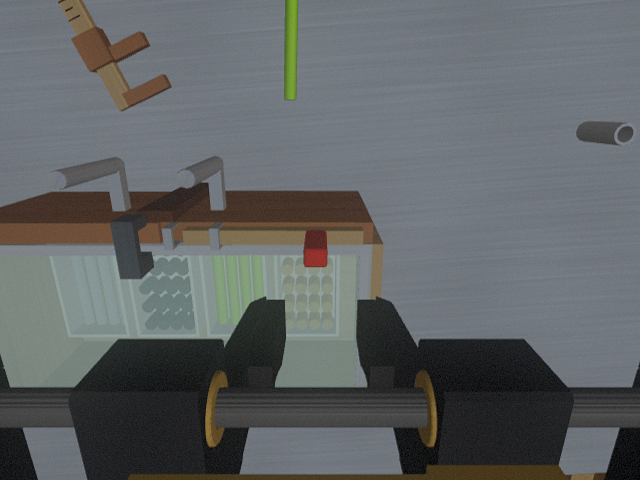

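The knob moved 39 mm, to y=0.0936. The bar's tip at (183,237) is well clear of the keeper, whose edge is at about (152,265). Next is the latched post.

```bash
python3 -m handwheel '2.1 -4 0 0 0 0 3; 4.3 -7.95 0.3 0 0 0 3; 4.3 -7.95 0.6 0 0 0 3; 4.3 -7.95 0.6 0 0 0 3; 4.3 -7.95 4 0 0 0 3; 4.3 -7.95 7 0 0 0 3; 4.3 -7.95 10 0 0 0 3; 4.3 -7.95 11.7 0 0 0 3; 4.3 -7.95 11.7 0 0 0 3; 4.3 -7.95 11.7 0 0 0 0.8; 4.3 -7.95 11.7 0 0 0 0.8; 4.3 -7.95 11.7 0 0 0 0.8; 4.3 -7.95 11.7 0 0 0 0.8' 12
python3 - <<'E'
from h import *
from workcell import robot
np.set_printoptions(precision=3,suppress=True)
s=robot.state(); print(s["qpos"])
H=cab(-.096,.15)-[.0005,.0004]; a=np.radians(YAW)
M=np.array([[np.cos(a),-np.sin(a)],[np.sin(a),np.cos(a)]])
for t in range(0,93,4):
    r=np.radians(t); v=np.array([-.035,-.118]); v=np.array([v[0]*np.cos(r)+v[1]*np.sin(r),-v[0]*np.sin(r)+v[1]*np.cos(r)])
    p=H+M@v; d=rel(s,[p[0],p[1],s["position"][2]],175.8-t); print(t,p,d[:3],d[5])
E
```

```text
t: 7.75
position: [0.5489, 0.019, 0.1501]
tcp_rot: [-180.0, 0.2, 175.6]
wrist_force: [-0.1, -2.7, 5.6]
opening: 0.0114
[ 19.352  47.56  -45.96  106.834  47.122  46.55   33.663]
0 [0.548 0.019] [ 0.049  0.037 -0.   ] -0.1793051946865911
4 [0.54  0.023] [ 0.864  0.307 -0.003] 3.820689799558837
8 [0.533 0.027] [ 1.659  0.634 -0.007] 7.820684789140376
12 [0.525 0.031] [ 2.429  1.015 -0.01 ] 11.820679769159064
16 [0.518 0.036] [ 3.17   1.449 -0.013] 15.820674734682576
20 [0.512 0.041] [ 3.879  1.934 -0.016] 19.82066968072783
24 [0.505 0.047] [ 4.553  2.467 -0.019] 23.820664602243255
28 [0.499 0.053] [ 5.188  3.045 -0.021] 27.82065949409072
32 [0.494 0.06 ] [ 5.781  3.667 -0.024] 31.820654351026594
36 [0.489 0.067] [ 6.329  4.328 -0.026] 35.82064916768229
40 [0.485 0.074] [ 6.83   5.026 -0.029] 39.82064393854386
44 [0.481 0.082] [ 7.281  5.757 -0.031] 43.82063865793061
48 [0.477 0.09 ] [ 7.68   6.518 -0.033] 47.82063331997232
52 [0.474 0.098] [ 8.025  7.305 -0.034] 51.82062791858525
56 [0.472 0.106] [ 8.314  8.114 -0.036] 55.820622447446624
60 [0.47  0.115] [ 8.546  8.942 -0.037] 59.82061689996701
64 [0.469 0.123] [ 8.719  9.783 -0.038] 63.82061126926105
68 [0.469 0.132] [ 8.834 10.634 -0.039] 67.82060554811552
72 [0.469 0.14 ] [ 8.888 11.492 -0.04 ] 71.82059972895506
76 [0.47  0.149] [ 8.883 12.351 -0.04 ] 75.82059380380481
80 [0.471 0.157] [ 8.818 13.207 -0.04 ] 79.8205877642497
84 [0.473 0.166] [ 8.694 14.057 -0.04 ] 83.82058160139026
88 [0.475 0.174] [ 8.51  14.897 -0.04 ] 87.82057530579408
92 [0.478 0.182] [ 8.268 15.721 -0.039] 91.82056886744232
```

The post is gripped (opening 11.4 mm). I'll swing through the first half of the arc.

```bash
python3 -m handwheel '0.4 0.13 0 0 0 2 0.8; 0.8 0.27 0 0 0 4 0.8; 1.6 0.6 0 0 0 8 0.8; 2.4 0.98 0 0 0 12 0.8; 3.1 1.4 0 0 0 16 0.8; 3.85 1.9 0 0 0 20 0.8; 4.5 2.45 0 0 0 24 0.8; 5.15 3 0 0 0 28 0.8; 5.75 3.65 0 0 0 32 0.8; 6.3 4.3 0 0 0 36 0.8; 6.8 5 0 0 0 40 0.8; 7.25 5.75 0 0 0 44 0.8; 7.25 5.75 0 0 0 44 0.8'
python3 - <<'E'
from h import *
from workcell import robot,viewer
np.set_printoptions(precision=3,suppress=True)
s=robot.state(); print(s["qpos"])
c=viewer.read_camera("scene"); cv2.imwrite("pics/s3.png",c["pixels"])
H=cab(-.096,.15)-[.0005,.0004]; a=np.radians(YAW)
M=np.array([[np.cos(a),-np.sin(a)],[np.sin(a),np.cos(a)]])
for t in range(44,95,4):
    r=np.radians(t); v=np.array([-.035,-.118]); v=np.array([v[0]*np.cos(r)+v[1]*np.sin(r),-v[0]*np.sin(r)+v[1]*np.cos(r)])
    p=H+M@v; d=rel(s,[p[0],p[1],s["position"][2]],175.8-t); print(t,p,d[:3],d[5])
E
```

```text
t: 9.38
position: [0.4804, 0.0824, 0.1501]
tcp_rot: [179.9, 0.2, 131.7]
wrist_force: [-2.7, 0.1, 4.0]
opening: 0.0118
[  4.809  40.66  -32.467 117.446  40.155  33.055 -14.422]
44 [0.481 0.082] [-0.049 -0.011  0.   ] -0.06236506003941416
48 [0.477 0.09 ] [ 0.766  0.261 -0.002] 3.9376306470892763
52 [0.474 0.098] [ 1.56   0.59  -0.004] 7.937626350095746
56 [0.472 0.106] [ 2.329  0.972 -0.005] 11.937622044778164
60 [0.47  0.115] [ 3.069  1.408 -0.006] 15.937617726905604
64 [0.469 0.123] [ 3.778  1.894 -0.008] 19.937613392203236
68 [0.469 0.132] [ 4.451  2.428 -0.009] 23.937609036337022
72 [0.469 0.14 ] [ 5.084  3.008 -0.009] 27.93760465489815
76 [0.47  0.149] [ 5.676  3.631 -0.01 ] 31.93760024338694
80 [0.471 0.157] [ 6.223  4.293 -0.01 ] 35.937595797196046
84 [0.473 0.166] [ 6.722  4.992 -0.01 ] 39.93759131159292
88 [0.475 0.174] [ 7.172  5.725 -0.01 ] 43.93758678170146
92 [0.478 0.182] [ 7.569  6.486 -0.01 ] 47.93758220248241
```

View pics/s3.png

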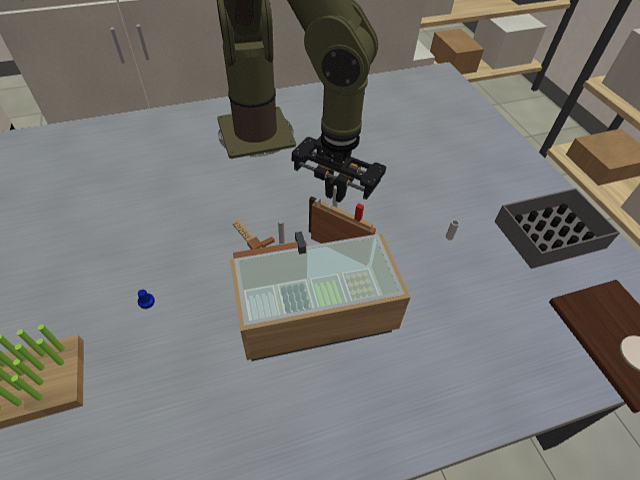

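The latched leaf stands at about 45°, with its edge at (312,215) and the knob at (360,211). The right leaf is still shut. I'll continue to about 91°.

```bash
python3 -m handwheel '0.4 0.13 0 0 0 2 0.8; 0.8 0.27 0 0 0 4 0.8; 1.6 0.6 0 0 0 8 0.8; 2.35 0.98 0 0 0 12 0.8; 3.1 1.4 0 0 0 16 0.8; 3.8 1.9 0 0 0 20 0.8; 4.5 2.45 0 0 0 24 0.8; 5.1 3 0 0 0 28 0.8; 5.7 3.65 0 0 0 32 0.8; 6.25 4.3 0 0 0 36 0.8; 6.75 5 0 0 0 40 0.8; 7.2 5.73 0 0 0 44 0.8; 7.5 6.3 0 0 0 47 0.8; 7.5 6.3 0 0 0 47 0.8; 7.5 6.3 0 0 0 47 0.8; 7.5 6.3 0 0 0 47 2.4; 7.5 6.3 0 0 0 47 2.4; 7.5 6.3 -3 0 0 47 2.4; 7.5 6.3 -7 0 0 47 2.4; 7.5 6.3 -11.5 0 0 47 2.4'
python3 - <<'E'
from h import *
from workcell import robot,viewer
np.set_printoptions(precision=3,suppress=True)
s=robot.state(); print(s["qpos"])
c=viewer.read_camera("scene"); cv2.imwrite("pics/s4.png",c["pixels"])
h=cab(-.131,-.045)-[.0005,.0004]
print(h,rel(s,[h[0],h[1],s["position"][2]],-4.2))
E
```

```text
t: 11.92
position: [0.4767, 0.1795, 0.2656]
tcp_rot: [179.9, 0.1, 84.7]
wrist_force: [1.2, 0.2, -0.3]
opening: 0.024
[ -9.566  30.11  -25.496 107.08   17.485  46.616 -49.44 ]
[ 0.543 -0.057] [-22.987   8.751   0.055   0.16   -0.008  88.947]
```

View pics/s4.png

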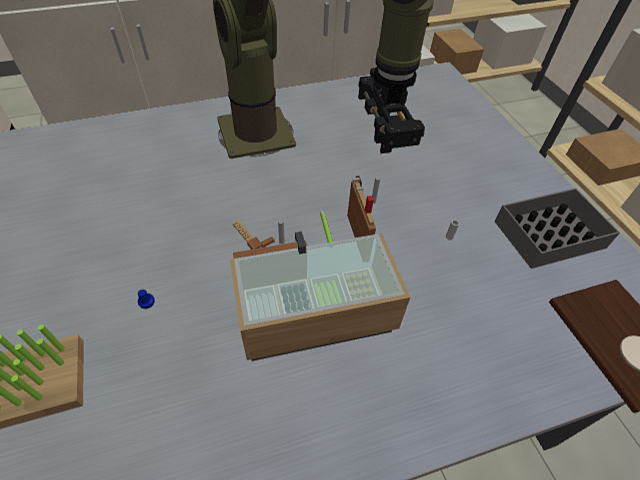

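The latched leaf stands square, with its post free at (377,189), and the right leaf is still shut. I'll move to the overlapped post, turning the tool on the way.

```bash
python3 -m handwheel '-2 0.8 0 0 0 9 2.4; -5 2 0 0 0 19 2.4; -8 3 0 0 0 29 2.4; -11 4.2 0 0 0 39 2.4; -14 5.3 0 0 0 49 2.4; -17 6.4 0 0 0 59 2.4; -20 7.5 0 0 0 69 2.4; -22 8.4 0 0 0 79 2.4; -23 8.75 0 0 0 89 2.4; -23 8.75 0 0 0 89 2.4; -23 8.75 0 0 0 89 2.4'
python3 - <<'E'
from h import *
from workcell import robot,viewer
np.set_printoptions(precision=4,suppress=True)
s=robot.state(); print(s["qpos"])
c=viewer.read_camera("wrist"); cv2.imwrite("pics/w5.png",c["pixels"])
h=cab(-.131,-.045)-[.0005,.0004]
print(h,rel(s,[h[0],h[1],.149],-4.2))
E
```

```text
t: 13.35
position: [0.5451, -0.0547, 0.2709]
tcp_rot: [-179.8, -0.6, -4.0]
wrist_force: [-0.1, 0.6, 0.4]
opening: 0.024
[  1.1493  30.8559  -0.2078 101.7772  -0.1213  46.7722 -92.9747]
[ 0.5428 -0.0574] [-0.3399  0.3375 12.1895 -0.2273 -0.5834  0.1711]
```

View pics/w5.png

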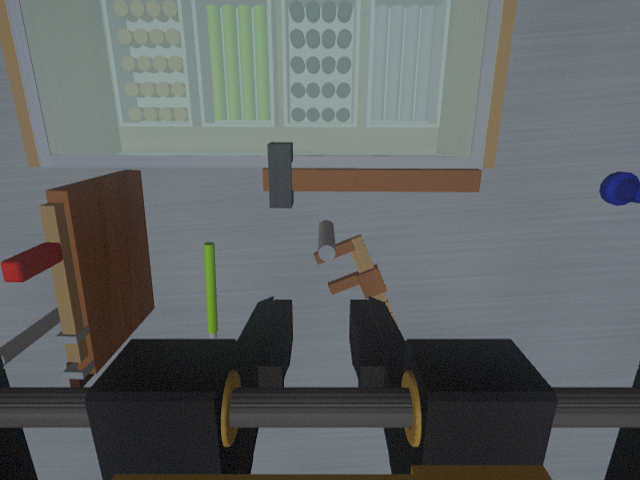

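The post's top is at (327,255), centred between the fingers. The left leaf stands open at the left of the picture. I'll descend and grip.

```bash
python3 -m handwheel '-0.35 0.34 0 0 -0.6 0 2.8; -0.35 0.34 3 0 -0.6 0 2.8; -0.35 0.34 6 0 -0.6 0 2.8; -0.35 0.34 9 0 -0.6 0 2.8; -0.35 0.34 12.2 0 -0.6 0 2.8; -0.35 0.34 12.2 0 -0.6 0 2.8; -0.35 0.34 12.2 0 -0.6 0 0.8; -0.35 0.34 12.2 0 -0.6 0 0.8; -0.35 0.34 12.2 0 -0.6 0 0.8; -0.35 0.34 12.2 0 -0.6 0 0.8' 12
python3 - <<'E'
from h import *
from workcell import robot
np.set_printoptions(precision=3,suppress=True)
s=robot.state(); print(s["qpos"])
H=cab(-.096,-.15)-[.0005,.0004]; a=np.radians(YAW)
M=np.array([[np.cos(a),-np.sin(a)],[np.sin(a),np.cos(a)]])
for t in range(0,93,4):
    r=np.radians(t); v=np.array([-.035,.105]); v=np.array([v[0]*np.cos(r)-v[1]*np.sin(r),v[0]*np.sin(r)+v[1]*np.cos(r)])
    p=H+M@v; d=rel(s,[p[0],p[1],s["position"][2]],-4.2+t); print(t,p,d[:3],d[5])
E
```

```text
t: 14.65
position: [0.5436, -0.058, 0.1502]
tcp_rot: [-179.8, -0.1, -4.1]
wrist_force: [-0.4, -2.8, 6.0]
opening: 0.0113
[  1.667  40.838  -0.494 108.539   0.258  30.473 -93.004]
0 [ 0.543 -0.057] [-0.091 -0.052 -0.   ] 0.12372875082816649
4 [ 0.535 -0.06 ] [-0.816  0.216 -0.003] -3.8762651612934986
8 [ 0.528 -0.062] [-1.52   0.534 -0.006] -7.876259067660463
12 [ 0.521 -0.065] [-2.2    0.9   -0.009] -11.876252962314375
16 [ 0.514 -0.069] [-2.853  1.313 -0.012] -15.87624683925598
20 [ 0.508 -0.073] [-3.475  1.771 -0.015] -19.876240692424016
24 [ 0.501 -0.078] [-4.064  2.271 -0.018] -23.87623451567364
28 [ 0.496 -0.083] [-4.617  2.81  -0.021] -27.876228302754345
32 [ 0.49  -0.088] [-5.131  3.387 -0.025] -31.876222047287055
36 [ 0.485 -0.094] [-5.603  3.998 -0.028] -35.8762157427404
40 [ 0.48 -0.1 ] [-6.032  4.641 -0.031] -39.8762093824059
44 [ 0.476 -0.106] [-6.414  5.312 -0.034] -43.87620295937175
48 [ 0.472 -0.113] [-6.749  6.009 -0.038] -47.87619646649546
52 [ 0.469 -0.12 ] [-7.035  6.726 -0.041] -51.87618989637435
56 [ 0.466 -0.127] [-7.269  7.462 -0.044] -55.87618324131458
60 [ 0.463 -0.135] [-7.452  8.213 -0.047] -59.87617649329754
64 [ 0.462 -0.142] [-7.582  8.975 -0.05 ] -63.87616964394421
68 [ 0.46 -0.15] [-7.659  9.743 -0.053] -67.87616268447631
72 [ 0.46  -0.157] [-7.682 10.515 -0.056] -71.87615560567446
76 [ 0.459 -0.165] [-7.65  11.287 -0.058] -75.87614839783278
80 [ 0.46  -0.173] [-7.566 12.055 -0.061] -79.87614105070935
84 [ 0.46  -0.181] [-7.427 12.815 -0.063] -83.87613355347239
88 [ 0.462 -0.188] [-7.236 13.564 -0.065] -87.87612589464095
92 [ 0.464 -0.196] [-6.994 14.297 -0.067] -91.87611806202013
```

```bash
python3 -m handwheel '-0.4 0.12 0 0 0 -2 0.8; -0.75 0.25 0 0 0 -4 0.8; -1.45 0.57 0 0 0 -8 0.8; -2.12 0.94 0 0 0 -12 0.8; -2.77 1.36 0 0 0 -16 0.8; -3.4 1.8 0 0 0 -20 0.8; -4 2.3 0 0 0 -24 0.8; -4.55 2.85 0 0 0 -28 0.8; -5.07 3.42 0 0 0 -32 0.8; -5.55 4.03 0 0 0 -36 0.8; -6 4.68 0 0 0 -40 0.8; -6.37 5.35 0 0 0 -44 0.8; -6.37 5.35 0 0 0 -44 0.8'
python3 - <<'E'
from h import *
from workcell import robot,viewer
np.set_printoptions(precision=3,suppress=True)
s=robot.state(); print(s["qpos"])
c=viewer.read_camera("scene"); cv2.imwrite("pics/s6.png",c["pixels"])
H=cab(-.096,-.15)-[.0005,.0004]; a=np.radians(YAW)
M=np.array([[np.cos(a),-np.sin(a)],[np.sin(a),np.cos(a)]])
for t in range(44,93,4):
    r=np.radians(t); v=np.array([-.035,.105]); v=np.array([v[0]*np.cos(r)-v[1]*np.sin(r),v[0]*np.sin(r)+v[1]*np.cos(r)])
    p=H+M@v; d=rel(s,[p[0],p[1],s["position"][2]],-4.2+t); print(t,p,d[:3],d[5])
E
```

```text
t: 16.27
position: [0.4759, -0.1069, 0.1503]
tcp_rot: [-179.9, -0.3, 39.9]
wrist_force: [-0.5, -0.2, 5.3]
opening: 0.0116
[ 15.36   38.082 -12.7   117.915  17.747  25.624 -60.876]
44 [ 0.476 -0.106] [ 0.026 -0.043  0.   ] 0.10030234720699671
48 [ 0.472 -0.113] [-0.698  0.225 -0.003] -3.899690884714673
52 [ 0.469 -0.12 ] [-1.402  0.544 -0.007] -7.899684110199971
56 [ 0.466 -0.127] [-2.082  0.91  -0.01 ] -11.89967732262464
60 [ 0.463 -0.135] [-2.735  1.323 -0.013] -15.899670515318832
64 [ 0.462 -0.142] [-3.357  1.781 -0.017] -19.89966368154358
68 [ 0.46 -0.15] [-3.946  2.281 -0.02 ] -23.899656814466894
72 [ 0.46  -0.157] [-4.498  2.821 -0.023] -27.899649907139136
76 [ 0.459 -0.165] [-5.012  3.398 -0.025] -31.899642952467623
80 [ 0.46  -0.173] [-5.484  4.01  -0.028] -35.899635943190184
84 [ 0.46  -0.181] [-5.912  4.653 -0.031] -39.89962887184755
88 [ 0.462 -0.188] [-6.295  5.324 -0.033] -43.899621730754326
92 [ 0.464 -0.196] [-6.629  6.02  -0.035] -47.899614511968345
```

View pics/s6.png

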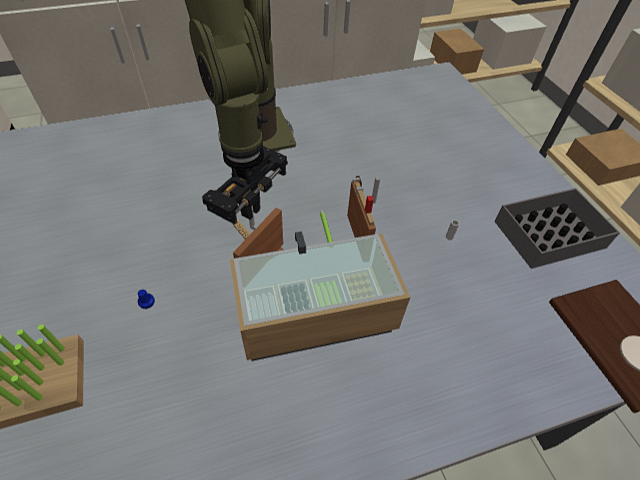

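The right leaf follows and is at about 45°, with its free edge at (280,215). I'll finish the swing, then release and lift clear.

```bash
python3 -m handwheel '-0.35 0.12 0 0 0 -2 0.8; -0.7 0.25 0 0 0 -4 0.8; -1.4 0.57 0 0 0 -8 0.8; -2.08 0.94 0 0 0 -12 0.8; -2.74 1.35 0 0 0 -16 0.8; -3.36 1.8 0 0 0 -20 0.8; -3.95 2.3 0 0 0 -24 0.8; -4.5 2.85 0 0 0 -28 0.8; -5.01 3.42 0 0 0 -32 0.8; -5.48 4.03 0 0 0 -36 0.8; -5.9 4.68 0 0 0 -40 0.8; -6.3 5.35 0 0 0 -44 0.8; -6.55 5.85 0 0 0 -47 0.8; -6.55 5.85 0 0 0 -47 0.8; -6.55 5.85 0 0 0 -47 0.8; -6.55 5.85 0 0 0 -47 2.4; -6.55 5.85 0 0 0 -47 2.4; -6.55 5.85 -3 0 0 -47 2.4; -6.55 5.85 -7 0 0 -47 2.4; -6.55 5.85 -12 0 0 -47 2.4'
python3 - <<'E'
from h import *
from workcell import robot
np.set_printoptions(precision=3,suppress=True)
s=robot.state(); print(s["qpos"]); print(rel(s,[.36,-.4,.3],60))
E
```

```text
t: 18.82
position: [0.462, -0.1938, 0.2703]
tcp_rot: [-180.0, -0.3, 86.9]
wrist_force: [0.4, -0.4, 0.2]
opening: 0.0242
[ 40.878  30.994 -36.456 107.557  23.488  49.157 -10.435]
[-21.126  -9.079  -3.072  -0.074  -0.263  26.91 ]
```

```bash
python3 -m handwheel '-3 -1 -2 0 0 0 2.4; -7 -3 -3 0 0 0 2.4; -11 -5 -3 0 0 0 2.4; -15 -7 -3 0 0 0 2.4; -19 -9 -3 0 0 0 2.4; -21 -9 -3 0 0 0 2.4; -21 -9 -3 0 0 0 2.4; -21 -9 -3 0 0 0 2.4'
python3 - <<'E'
from h import *
from workcell import robot,viewer
np.set_printoptions(precision=4,suppress=True)
for n in("scene","side"):
    c=viewer.read_camera(n); cv2.imwrite(f"pics/{n}7.png",c["pixels"]); np.savez(f"{n}7.npz",**c)
    P=cloud(c); z=P[...,2]
    m=(z>.004)&(z<.07)&(P[...,0]>0.25)&(P[...,0]<0.75)&(P[...,1]>-.5)&(P[...,1]<.45)
    nn,l,st,ce=cv2.connectedComponentsWithStats(m.astype(np.uint8))
    for i in range(1,nn):
        if st[i,4]>25: p=P[l==i]; print(n,"low",st[i],p.mean(0),p.min(0),p.max(0))
    for lo,hi,nm in((.165,.1795,"post"),(.185,.203,"knob")):
        m=(z>lo)&(z<hi)&(P[...,0]>0.42)&(P[...,0]<0.66)&(abs(P[...,1])<0.25)
        nn,l,st,ce=cv2.connectedComponentsWithStats(m.astype(np.uint8))
        for i in range(1,nn):
            if st[i,4]>5: p=P[l==i]; print(n,nm,st[i,4],p.mean(0),p.min(0),p.max(0))
s=robot.state(); print(s["t"],s["position"])
E
```

```text
t: 19.82
position: [0.3613, -0.3973, 0.2991]
tcp_rot: [-180.0, -0.3, 87.0]
wrist_force: [0.8, -0.2, 0.5]
opening: 0.0243
scene low [347 207  12  31 119] [0.4866 0.1311 0.0548] [0.4417 0.1248 0.0346] [0.5378 0.1366 0.0698]
scene low [319 211  13  32 148] [0.4403 0.0809 0.0116] [0.3835 0.0713 0.0054] [0.4937 0.0949 0.0167]
scene low [234 220  41  35 438] [ 0.4276 -0.1041  0.0108] [ 0.349  -0.1373  0.0041] [ 0.4766 -0.0537  0.0194]
scene low [446 220  13  20 155] [0.5582 0.3683 0.0358] [0.5452 0.3609 0.0042] [0.5666 0.3802 0.058 ]
scene low [271 247  13   6  32] [ 0.4771 -0.0526  0.0106] [ 0.4667 -0.0705  0.0047] [ 0.4827 -0.041   0.0143]
scene low [138 290  17  20 253] [ 0.5391 -0.3652  0.0237] [ 0.5061 -0.384   0.0041] [ 0.5517 -0.3501  0.0459]
scene low [ 76 335   8  70 364] [ 0.6636 -0.4992  0.0188] [ 0.5903 -0.5     0.004 ] [ 0.7294 -0.4974  0.034 ]
scene low [310 343  23   6  29] [ 0.7453 -0.0315  0.0074] [ 0.7426 -0.0548  0.0042] [ 0.748  -0.0075  0.0129]
scene low [245 344  64  17 460] [ 0.7453 -0.1405  0.0429] [ 0.7339 -0.1854  0.0041] [ 0.75   -0.0592  0.0699]
scene post 18 [0
[... 1055 characters left out ...]
.401  -0.1667  0.0043] [ 0.5704 -0.1054  0.07  ]
side low [298 407  19  24 321] [ 0.534  -0.3735  0.0227] [ 0.518  -0.3856  0.004 ] [ 0.5512 -0.3532  0.0453]
side post 34 [0.479  0.1785 0.1736] [0.4738 0.1725 0.1657] [0.484  0.1877 0.1791]
side post 31 [0.5513 0.1262 0.1728] [0.5449 0.1215 0.1654] [0.5593 0.1357 0.1793]
side post 8 [0.4536 0.1393 0.1659] [0.4509 0.1322 0.1654] [0.4557 0.1451 0.1665]
side post 126 [ 0.5927 -0.0333  0.1703] [ 0.5737 -0.0421  0.1651] [ 0.6124 -0.0216  0.1742]
side post 47 [ 0.4639 -0.1979  0.1739] [ 0.4578 -0.2023  0.1653] [ 0.4695 -0.191   0.1795]
side knob 54 [0.5516 0.1274 0.1952] [0.5448 0.1213 0.1855] [0.559  0.136  0.2024]
19.925 [ 0.3615 -0.3973  0.2993]
```

View pics/scene7.png

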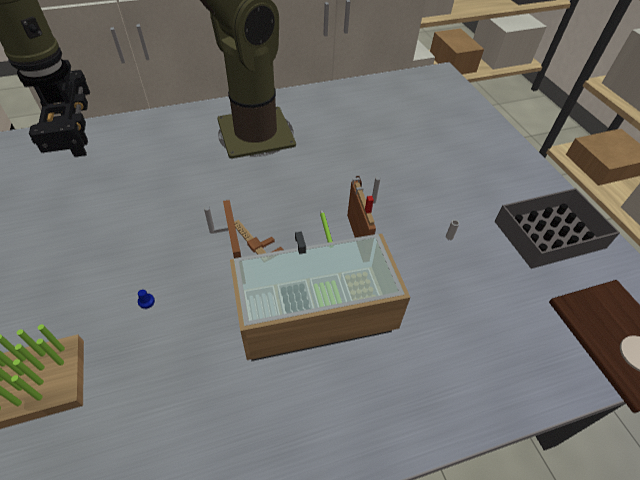

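View pics/side7.png

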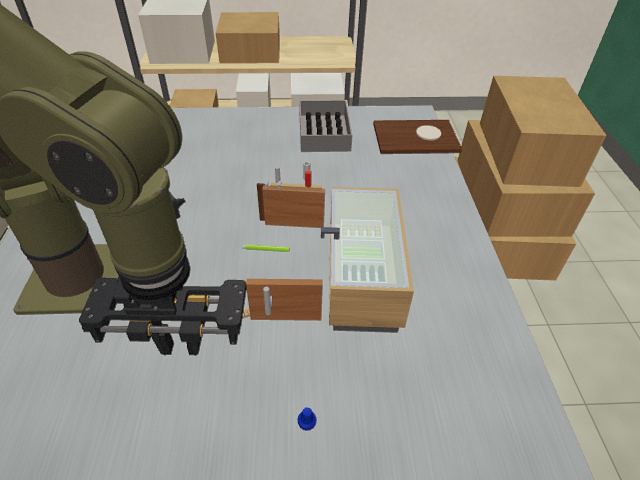

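Both pictures show the leaves standing square to the front. In the side view they are at (295,207) and (285,300). The knob is still drawn and all four loose parts are where they started. I'll hand the job in.

Run:
```python
from workcell import robot,workorder
print(workorder.sign_off()); print(robot.state()["t"])
```

```text
the job is handed in; nothing more can be done
None
the job is handed in; nothing more can be done
```

I drew the bolt, opened the latched leaf, then the overlapped leaf, and handed the job in at about 20 s of the 67 s allowed. No verdict was reported.

**Last checks, just before hand-in:**
- **Leaves:** both stood at about 91° (1.6 rad), worked out from where the gripper let go of each post. The camera fixes on the post tops agree to within a few millimetres. I swung them at about 0.6 rad/s.
- **Bolt:** the knob moved 39 mm, and resistance was just starting to rise (about 5 N), so I took it to be at or close to its stop. It was about 40 mm from the hinge line after the swing, against about 41 mm before, so it is still drawn.
- **Loose parts:** the barrel, stopper and spring tube were within about 2 mm of where they started. The slide gauge was partly hidden behind the open leaf, so I compared only its visible parts. It looks unmoved, but that is a weaker check.
- **Robot:** clear of everything, with almost no wrist force. The wrist readings I took never exceeded about 18 N, during the bolt draw.

None of the checks disagreed. I did not measure whether the leaves were at rest separately, but they were let go while standing still.

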